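# Pack the two-level sewing kit

### The arm

A 6-joint arm with a two-finger parallel gripper is mounted at the origin on the work surface; the furniture and walls round the work are solid. World frame = base frame: x ahead of the robot, y to its left, z up, the work surface at z = 0. Lengths are in mm, angles in rad, forces in N, time in s.
With the tool pointing down it reaches from about 350 to 975 mm from the base axis. Payload 17.4 kg.
Tool frame: the origin (TCP) lies at the very end of the fingers, on their centre line; the grasp point (between the pads) lies 19 mm behind it; z points along the fingers, y is the line along which they close (so a half turn about z gives the same grasp; the last joint's range is limited). The gripper opens to 85 mm and grips with 20 to 120 N. Pads are 22 mm wide; open, the fingers measure 114 mm over their backs; the gripper's body (76 mm by 85 mm) begins 54 mm behind the grasp point. The pads swing forward as they close: fully open they stand 13 mm farther back than shut.
Start: joints at [1.217, 0.116, 1.442, -0, 1.584, -0.038], TCP at [209.648, 641.623, 231.303] pointing down, gripper open.
Joint ranges: [-2.83, 2.83], [-0.83, 2.19], [0.07, 2.5], [-1.14, 4.28], [0.01, 3], [-2.97, 2.97]. Speed limits (rad/s): [1.89, 1.89, 2.22, 3.14, 3.14, 3.14].

### API

Orientations are given as [roll, pitch, yaw] about the fixed x, y, z axes, in that order (R = Rz(yaw) Ry(pitch) Rx(roll)).
In Python, from bench import sense, snapshot, finish_job gives the robot as it stands. The module is installed in compiled form; this text tells all that it offers.
- The arm moves only by the shell command python3 -m crank 'ROWS' [FORCE]. ROWS is JSON, a list of rows, each a list of 7 numbers: the shift along the tool's x, y, z as a fraction of full scale, then the turn, a rotation vector about the tool's x, y, z as a fraction of full scale, then the finger opening in mm, from 0 to 85.4. A call has 1 to 20 rows; each row shifts and turns the commanded pose from where the row before left it, along the tool's axes as they then stand; what a row does not reach is not made up. Full scale, the value 1, is 50 mm for a shift and 45 degrees for a turn. A row lasts 1/8 s, in which the tool goes at most 62.5 mm and 10.7 degrees, less where a joint would pass 70% of its speed; a pose out of reach is approached as far as the arm can. A call with a number of a shift or a turn outside -1 to 1 is refused whole. A call with a gripper value outside its range is refused whole. The fingers move at their own pace and stop on an object; FORCE is the grip in N (left out, the last holds). Time passes only in rows, so rows that do not move let the fingers close. It gives the time, the measured TCP pose, the force, the opening and the grip force at its end, in the units of the state.
- sense(): the state, without advancing time (a new reading comes with each control period).
- snapshot(name): name is "scene" or "top"; returns a dict with "pixels" (400x640x3 uint8, red, green, blue), "mtx" (3x3 intrinsics, pixels), "pose" (4x4, takes a point from camera to world coordinates). Camera axes: x right, y up, looking along -z (the intrinsics and any distortion apply to the point x, -y, -z); pixel columns grow to the right and rows downward; lengths in mm; the calibration is good to about 2 mm. A picture is of the moment at which its call begins. There is no depth.
- finish_job(): hands the job in; it is judged then, once.
The state is a dict: "time_s": time; "joints": joint angles; "joint_vel": joint speeds; "joint_efforts": joint torques, N m; "eef_pos": TCP position; "tcp_rot": TCP orientation; "wrist_force": force on the tool from outside, world axes, zero at the start; "ft_torque": the same for the moment, N m; "opening": finger opening in mm; "gripper_force": force on a finger pad.
Only numpy, scipy, OpenCV 4.12 (cv2) and the standard library are available. Lean on these libraries where they do the work, as an engineer would, in place of code of your own. Each camera call takes 0.05 s, during which the arm holds its last target. There are 200 camera calls.

### The job

Pack the sewing kit for the fitting room: lay the seam ripper in the long cradle and the wooden clip in the short cradle in the bottom of the open teal box, then lower the grey lift-out tray over them until it sits fully home in the box, and last stand the blue spool in the tray's blue ring and the white spool in its white ring. Leave the coffee mug standing where it is.

Things in the scene. Friction and masses are not known exactly. Their poses are not given: they have to be found in the camera images.
- kit_box: Teal box, fixed; origin: centre of underside. Inside 112 mm (x) by 128 (y), floor at z 4, flared rim top z 39, corner blocks that carry the tray z 19. Two felt-lined cradles between 9 mm kerbs, along y: LONG cradle (seam ripper) centred x -22, y 0, 23 wide, 128 long; SHORT cradle (clip) centred x +22, y 0, 22 wide, 76 long. No kerbs at mid-length; wall 34 mm from each centre line.
- tray_handle (a point): Grey tray, 106 mm (x) by 122 (y), 12 high edge, 0.18 kg. Point: centre of its handle bar, 48 mm above the underside; bar 64 long (x), 12 thick (y), 14 high. Rings for spools on the tray floor (4 above underside), inside diameter 35, 10 high: blue at y +36, white at y -36, x 0. Seated in the box, either way round, y along box y, 3 mm play, its underside is 19 mm above the box's.
- ripper_grip (a point): Seam ripper, red handle, lying. Point: middle of the handle, 5.5 mm above its underside. Handle 80 mm long (y), 11 wide (x), 11 high; past its -y end a thin blade runs on to 74 mm from the point, so the middle of the whole 114 mm tool is 17 mm from the point towards -y. Either way round is right.
- clip_mid (a point): Brown wooden clip with a pale band, lying: 10 mm wide (x), 62 long (y), 12 high. Point: its centre, 6 mm above its underside. Either way round is right.
- blue_spool_mid (a point): Standing spool of blue thread, 46 mm high; flanges 27 in diameter and 7 thick at top and bottom, blue top label: grip it round the top flange. Point: its centre, 23 mm above its underside; z is its axis.
- white_spool_mid (a point): Standing spool of white thread, white top label, same size as the blue one. Point: its centre, 23 mm above its underside; z is its axis.
- mug_mid (a point): Black and white coffee mug, 82 mm in diameter, 97 mm high, with a handle; only to be left standing. The point is on its axis, 48 mm above the counter.
Mind the look-alikes: they are no part of the job. Leave any orange or pink look-alike of the part that bears blue_spool_mid alone.

How it is judged (in metres and radians):
On the way, in this order (a step that is already met when the one before it is completed fails the run):
1. the seam ripper lies in the long cradle and the clip in the short cradle, both down on the box floor (x of ripper_grip in the frame of kit_box between -0.034 and -0.01 m and y of ripper_grip in the frame of kit_box between -0.032 and 0.032 m and z of ripper_grip in the frame of kit_box between 0.004 and 0.0125 m and angle between the y axis of each of ripper_grip, clip_mid and the y axis of kit_box, either way round below 0.3 rad and x of clip_mid in the frame of kit_box between 0.012 and 0.032 m and y of clip_mid in the frame of kit_box between -0.01 and 0.01 m and z of clip_mid in the frame of kit_box between 0.004 and 0.013 m), for 0.2 s.
2. the tray is seated on its four corner blocks in the box, over the tools (x of tray_handle in the frame of kit_box between -0.006 and 0.006 m and y of tray_handle in the frame of kit_box between -0.006 and 0.006 m and z of tray_handle in the frame of kit_box between 0.063 and 0.0695 m and angle between tray_handle's own z axis and vertical below 0.044 rad), for 0.2 s.
3. the blue spool stands in the blue ring and the white spool in the white ring (x of blue_spool_mid in the frame of tray_handle between -0.007 and 0.007 m and y of blue_spool_mid in the frame of tray_handle between 0.029 and 0.043 m and z of blue_spool_mid in the frame of tray_handle between -0.025 and -0.0185 m and angle between each of blue_spool_mid, white_spool_mid's own z axis and vertical below 0.12 rad and x of white_spool_mid in the frame of tray_handle between -0.007 and 0.007 m and y of white_spool_mid in the frame of tray_handle between -0.043 and -0.029 m and z of white_spool_mid in the frame of tray_handle between -0.025 and -0.0185 m), for 0.2 s.
At the end, for the whole second after the job is handed in: Ripper along the long cradle (12 mm off centre line, 17 deg), clip in the short one (10 mm, 17 deg), both on the floor (3 mm); tray level on its corner blocks over them (2.5 mm); each spool upright on the tray floor in the ring of its colour (7 mm); all released, at rest (all of step 1 and all of step 2 and all of step 3 and linear speed of each of ripper, clip, kit_tray, blue_spool, white_spool below 0.02 m/s); the robot touches nothing.
It fails at once if the coffee mug is tipped or pushed more than 30 mm (angle between mug_mid's own z axis and vertical above 0.3 rad or distance of mug_mid from where it was at the start of the episode above 0.03 m).
It also fails if it takes over 112 s, if anything falls off the work surface, if the arm or the gripper's body presses on something with over 40 N, if the wrist force passes 120 N, or if a joint passes its speed limit or range.

## Working session

There is one attempt and no reset: what is moved stays moved. The work goes in short steps, Python scripts to look and compute and a shell command to move; the robot and the scene stay as the last step left them, time stands still between calls to the robot, and variables do not carry over. Pictures are saved under pics/ and viewed, at most 17 in all, crops included, and the job is handed in when it is done.

```bash
mkdir -p pics; python3 - <<'E'
from bench import sense,snapshot
import cv2,numpy as np
s=sense();print(s)
for n in("scene","top"):
    d=snapshot(n);cv2.imwrite(f"pics/{n}0.png",d["pixels"][:,:,::-1]);print(n,np.round(d["mtx"],1).tolist(),np.round(d["pose"],3).tolist(),[k for k in d])
E
```

```text
{'time_s': 0.0, 'joints': array([ 1.21719664e+00,  1.16483025e-01,  1.44230728e+00,  1.28145238e-05,
        1.58400029e+00, -3.78240060e-02]), 'joint_vel': array([-1.96381347e-03,  6.76941547e-04, -1.68843676e-03, -2.17479275e-05,
       -3.67547384e-04,  3.41027621e-04]), 'joint_efforts': array([ 3.88825312e-03, -7.32001162e+01, -6.32499361e+01,  1.80549823e-04,
        6.31826028e-03,  1.26773461e-04]), 'eef_pos': array([209.57281085, 641.42498907, 230.53808035]), 'tcp_rot': array([-3.14039605e+00, -5.81048113e-05,  2.82581710e+00]), 'wrist_force': array([-0.70108463, -0.30449446, -0.13065539]), 'ft_torque': array([0.02665916, 0.01672561, 0.01517805]), 'gripper_force': 0.0, 'opening': 85.53510009479429}
scene [[444.5, 0.0, 318.0], [0.0, 444.5, 200.4], [0.0, 0.0, 1.0]] [[-0.732, 0.537, -0.421, 58.817], [-0.682, -0.561, 0.47, 582.254], [0.016, 0.63, 0.776, 940.013], [0.0, 0.0, 0.0, 1.0]] ['pixels', 'mtx', 'pose']
top [[474.9, 0.0, 320.6], [0.0, 474.9, 203.8], [0.0, 0.0, 1.0]] [[-0.013, 0.978, -0.206, 252.449], [-1.0, -0.013, 0.003, 39.414], [0.0, 0.206, 0.978, 1482.033], [0.0, 0.0, 0.0, 1.0]] ['pixels', 'mtx', 'pose']
```

View pics/scene0.png

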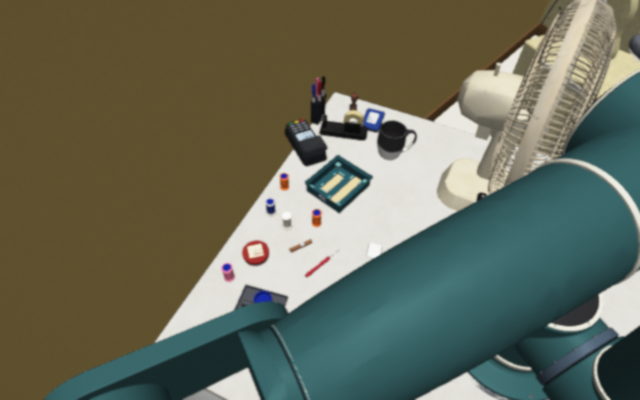

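View pics/top0.png

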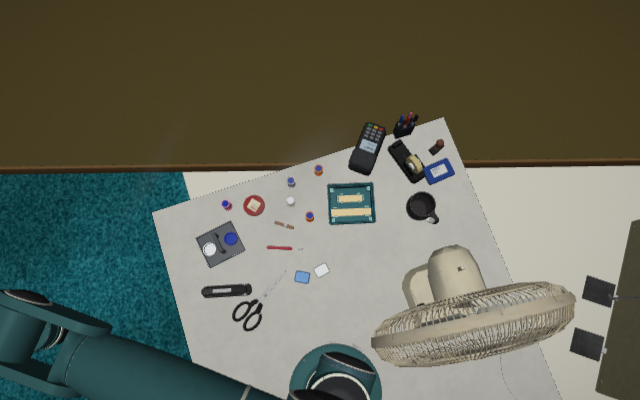

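Top view: the box is at (351,203), the tray at (221,244) with the blue ring at (231,239) and the white one at (209,249). The ripper is at (280,248), the clip at (284,225), the blue spool about (291,182), the white one about (290,201) and the mug at (421,206). I'll enlarge the work area.

```bash
python3 - <<'E'
import cv2
im=cv2.imread("pics/top0.png")[155:275,185:385];cv2.imwrite("pics/c0.png",cv2.resize(im,None,fx=4,fy=4,interpolation=cv2.INTER_CUBIC))
E
```

```text
(no output)
```

View pics/c0.png

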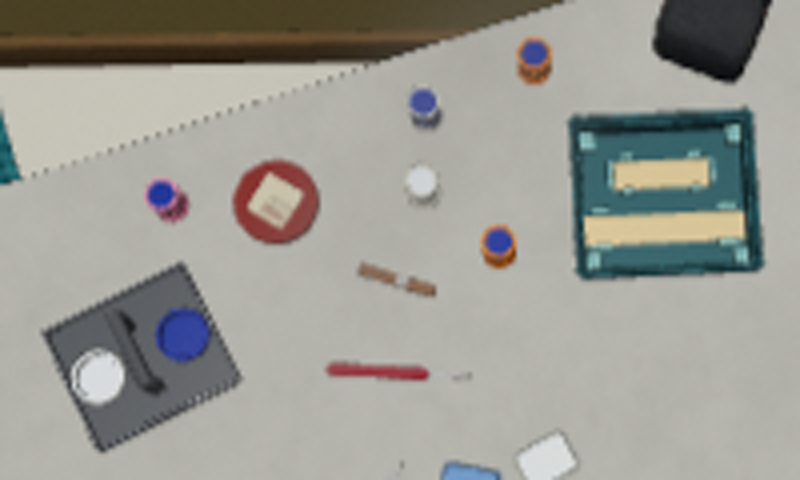

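Crop (4×, offset 185,155): box rim corners are about (572,115), (748,109), (763,268), (580,278). Long felt runs (585–745, 230) and short felt (613–711, 174). The ripper handle runs (328,370)–(428,374) with the blade to 470. The clip runs (359,270)–(436,290). Blue spool top is at (423,101), white top at (421,182). Tray corners are (45,330), (183,265), (240,380), (102,450).

```bash
cat > h.py <<'E'
import numpy as np,cv2
from bench import sense,snapshot
from scipy.spatial.transform import Rotation as R
def world(d,px,z):
    px=np.atleast_2d(px).astype(float);M=d["mtx"];P=d["pose"]
    r=np.c_[(px-M[:2,2])/[M[0,0],M[1,1]],np.ones(len(px))]*[1,-1,-1]
    v=r@P[:3,:3].T;c=P[:3,3]
    return c+v*((z-c[2])/v[:,2])[:,None]
def proj(d,p):
    P=d["pose"];q=(np.atleast_2d(p)-P[:3,3])@P[:3,:3]*[1,-1,-1]
    q=q@d["mtx"].T;return q[:,:2]/q[:,2:]
def crop(u): return (np.array(u)+.5)/4-.5+[185,155]
def snap(n,f,box=None,k=1):
    d=snapshot(n);im=d["pixels"][:,:,::-1]
    if box: im=im[box[1]:box[3],box[0]:box[2]]
    cv2.imwrite("pics/"+f,cv2.resize(im,None,fx=k,fy=k,interpolation=cv2.INTER_CUBIC));return d
def go(target,yaw=None,n=20):
    """tool-frame shift (fractions) to a target TCP position, and tool yaw turn"""
    s=sense();Rt=R.from_euler('xyz',s["tcp_rot"]);sh=Rt.inv().apply(np.array(target)-s["eef_pos"])/50
    print("t",round(s["time_s"],2),"pos",s["eef_pos"].round(1),"rot",s["tcp_rot"].round(3),"shift",sh.round(3))
    if yaw is not None:
        for a in(0,np.pi):
            w=(R.from_euler('xyz',s["tcp_rot"]).inv()*R.from_euler('xyz',[np.pi,0,yaw+a])).as_rotvec();print("turn",(w/(np.pi/4)).round(3))
E
python3 - <<'E'
from h import *
d=snapshot("top");np.set_printoptions(precision=1,suppress=True)
im=d["pixels"];hsv=cv2.cvtColor(im,cv2.COLOR_RGB2HSV)
def blob(lo,hi,b,z,name):
    m=cv2.inRange(hsv,np.array(lo),np.array(hi));k=np.zeros_like(m);k[b[1]:b[3],b[0]:b[2]]=m[b[1]:b[3],b[0]:b[2]]
    v,u=np.nonzero(k);w=world(d,np.c_[u,v],z)[:,:2];c=w.mean(0);e,V=np.linalg.eigh(np.cov(w.T));a=V[:,1];q=(w-c)@a
    print(name,len(u),"c",c,"mid",c+a*(q.max()+q.min())/2,"ang",np.arctan2(a[1],a[0]).round(3),"ext",np.ptp(q),np.ptp((w-c)@V[:,0]))
blob((168,100,60),(180,255,255),(262,240,297,256),6,"ripper")
blob((0,60,40),(20,255,200),(272,216,297,233),9,"clip")
blob((10,50,150),(30,255,255),(325,203,376,220),4.5,"long")
blob((10,50,150),(30,255,255),(325,188,376,203),4.5,"short")
for n,u,z in[("rim",[[572,115],[748,109],[763,268],[580,278]],39),("tray",[[45,330],[183,265],[240,380],[102,450]],10),("spools",[[423,101],[421,182]],46),("rings",[[183,335],[98,375]],14),("handle",[[125,318],[152,385]],48),("ripper",[[328,370],[428,374]],7),("orange",[[498,240],[534,52]],46)]:
    w=world(d,crop(u),z)[:,:2];print(n,w.tolist() and w,"mean",w.mean(0))
E
```

```text
ripper 59 c [426.1 164.9] mid [426.2 166.1] ang 1.507 ext 75.09558090775093 7.1640728340805655
clip 42 c [497.7 150.8] mid [497.7 150.8] ang 1.245 ext 60.98337028879358 7.95039383834526
long 266 c [538.2 -58.6] mid [538.2 -59.8] ang 1.605 ext 124.82633730063642 21.442909832820035
short 144 c [582.1 -59. ] mid [582.1 -59.3] ang 1.623 ext 71.51657429668664 20.579617587699122
rim [[ 621.9   11.9]
 [ 625.  -126.1]
 [ 498.5 -133.2]
 [ 492.5    7.9]] mean [559.5 -59.9]
tray [[461.8 425.4]
 [511.8 319.1]
 [420.7 272.5]
 [368.1 377.7]] mean [440.6 348.7]
spools [[633.  128.2]
 [568.2 129.8]] mean [600.6 129. ]
rings [[455.9 316.9]
 [425.6 381.9]] mean [440.7 349.4]
handle [[464.8 354.9]
 [413.4 332.9]] mean [439.1 343.9]
ripper [[427.9 204.6]
 [423.8 126.8]] mean [425.8 165.7]
orange [[521.8  70.6]
 [671.6  41.1]] mean [596.7  55.8]
```

```bash
cat >> h.py <<'E'
def plan(target,yaw):
    s=sense();R0=R.from_euler('xyz',s["tcp_rot"])
    R1=min((R.from_euler('xyz',[np.pi,0,yaw])for _ in[0]),key=lambda r:0)
    print("t",round(s["time_s"],2),"pos",s["eef_pos"].round(1),"rot",s["tcp_rot"].round(3),"F",s["wrist_force"].round(1),"open",round(s["opening"],1),"grip",round(s["gripper_force"],1))
    print("turn",((R0.inv()*R1).as_rotvec()/(np.pi/4)).round(3),"then shift",(R1.inv().apply(np.array(target)-s["eef_pos"])/50).round(3))
E
python3 -c "
from h import *
plan([425.5,158,90],1.51)"
```

```text
t 0.15 pos [209.6 641.5 230.7] rot [-3.141 -0.     2.826] F [ 0.  -0.6 -0.5] open 85.3 grip 0.0
turn [-1.000e-03  1.000e-03  1.675e+00] then shift [-9.389  4.898  2.814]
```

```bash
python3 -m crank '[[0,0,0,0,0,0.186,60],[0,0,0,0,0,0.186,40],[0,0,0,0,0,0.186,40],[0,0,0,0,0,0.186,40],[0,0,0,0,0,0.186,40],[0,0,0,0,0,0.186,40],[0,0,0,0,0,0.186,40],[0,0,0,0,0,0.186,40],[0,0,0,0,0,0.187,40]]'
python3 -m crank '[[-0.67,0.35,0.1,0,0,0,40],[-0.67,0.35,0.1,0,0,0,40],[-0.67,0.35,0.1,0,0,0,40],[-0.67,0.35,0.1,0,0,0,40],[-0.67,0.35,0.1,0,0,0,40],[-0.67,0.35,0.1,0,0,0,40],[-0.67,0.35,0.1,0,0,0,40],[-0.67,0.35,0.1,0,0,0,40],[-0.67,0.35,0.1,0,0,0,40],[-0.67,0.35,0.1,0,0,0,40],[-0.67,0.35,0.1,0,0,0,40],[-0.67,0.35,0.1,0,0,0,40],[-0.67,0.35,0.1,0,0,0,40],[-0.67,0.35,0.1,0,0,0,40],[0,0,0,0,0,0,40],[0,0,0,0,0,0,40]]'
python3 -c "
from h import *
plan([425.5,158,2.5],1.51)
d=snap('scene','s1.png',(180,120,440,320),3);print(proj(d,[[425.5,158,5],[426,166,5]]))"
```

```text
time_s: 1.27
eef_pos: [209.6, 641.5, 230.9]
tcp_rot: [-3.141, 0.001, 1.505]
wrist_force: [0.4, 0.6, -0.1]
opening: 40.1
gripper_force: 0.0
time_s: 3.28
eef_pos: [425.7, 158.9, 161.3]
tcp_rot: [-3.141, -0.0, 1.51]
wrist_force: [-1.0, 0.1, 0.1]
opening: 39.7
gripper_force: 0.0
t 3.27 pos [425.7 158.9 161.3] rot [-3.141 -0.     1.51 ] F [-1.   0.1  0.1] open 39.7 grip 0.0
turn [-0. -0. -0.] then shift [-1.800e-02 -3.000e-03  3.176e+00]
[[320.45171452 264.10966102]
 [318.05555378 266.06347074]]
```

View pics/s1.png

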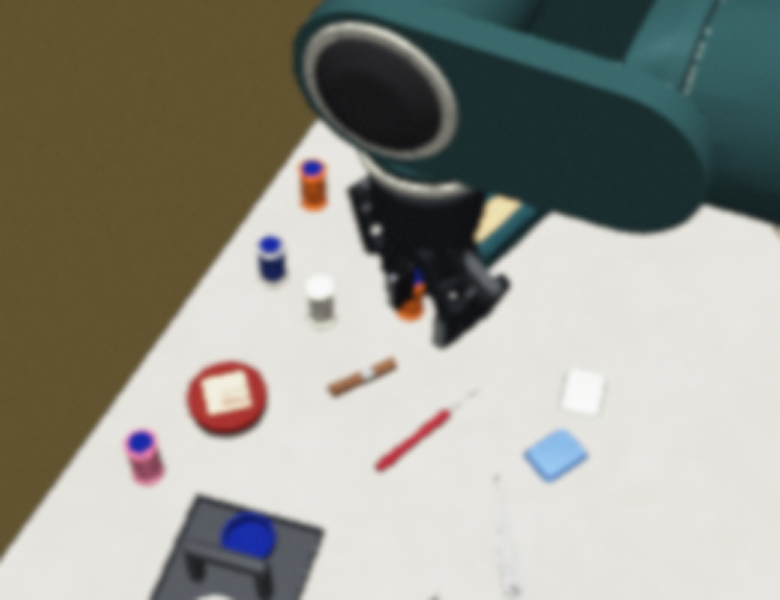

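The scene view agrees: the ripper handle middle is at (317.7,267), against (318,266) predicted. The blue spool top is at (270,201), the white top at (286.7,215) and the clip at (301,245.7). Now descending.

```bash
python3 -m crank '[[0,0,0.6,0,0,0,40],[0,0,0.6,0,0,0,40],[0,0,0.6,0,0,0,40],[0,0,0.5,0,0,0,40],[-0.018,0,0.4,0,0,0,40],[0,0,0.28,0,0,0,40],[0,0,0.18,0,0,0,40],[0,0,0,0,0,0,40],[0,0,0,0,0,0,0],[0,0,0,0,0,0,0],[0,0,0,0,0,0,0],[0,0,0,0,0,0,0],[0,0,0,0,0,0,0]]' 40
python3 -c "
from h import *
d=snapshot('top');print(proj(d,[[498,151,9],[568,130,46],[633,128,46]]))
d=snapshot('scene');print(proj(d,[[498,151,9],[568,130,46],[633,128,46],[440.7,349,55]]))"
```

```text
time_s: 4.95
eef_pos: [426.3, 157.9, 4.1]
tcp_rot: [3.14, -0.0, 1.51]
wrist_force: [-1.4, -0.1, 6.0]
opening: 9.7
gripper_force: 40.1
[[283.85824663 224.57409908]
 [289.80323143 200.19967309]
 [290.44494853 179.86443955]]
[[301.08105431 244.1893528 ]
 [286.8409728  214.95219277]
 [269.73789032 200.66710586]
 [255.51379243 303.57786746]]
```

```bash
python3 -m crank '[[0,0,-0.2,0,0,0,0],[0,0,-0.5,0,0,0,0],[0,0,-0.6,0,0,0,0],[0,0,-0.6,0,0,0,0],[0,0,0,0,0,-0.115,0],[0,0,0,0,0,0,0]]'
python3 -c "
from h import *
plan([537.8,-50.5,8],1.6)"
```

```text
time_s: 5.8
eef_pos: [425.8, 157.8, 99.0]
tcp_rot: [3.141, -0.0, 1.6]
wrist_force: [0.2, 0.2, -0.3]
opening: 9.2
gripper_force: 39.3
t 5.8 pos [425.8 157.8  99. ] rot [ 3.141 -0.     1.6  ] F [ 0.2  0.2 -0.3] open 9.2 grip 39.3
turn [ 0.001 -0.     0.   ] then shift [-4.229  2.117  1.82 ]
```

```bash
python3 -m crank '[[-0.3,0.15,0,0,0,0,0],[-0.6,0.3,0,0,0,0,0],[-0.6,0.3,0,0,0,0,0],[-0.6,0.3,0,0,0,0,0],[-0.6,0.3,0,0,0,0,0],[-0.6,0.3,0,0,0,0,0],[-0.6,0.3,0,0,0,0,0],[-0.33,0.167,0.3,0,0,0,0],[0,0,0.3,0,0,0,0],[0,0,0,0,0,0,0],[0,0,0,0,0,0,0]]'
python3 -c "
from h import *
plan([537.8,-50.5,8],1.6)
d=snap('top','t2.png',(280,140,440,260),5);print(proj(d,[[538.1,-59.5,4.5],[582,-59,4.5]]))"
```

```text
time_s: 7.18
eef_pos: [537.6, -49.8, 68.3]
tcp_rot: [-3.141, -0.0, 1.601]
wrist_force: [-0.5, 0.7, 0.1]
opening: 9.4
gripper_force: 39.3
t 7.17 pos [537.6 -49.8  68.3] rot [-3.141 -0.     1.601] F [-0.5  0.7  0.1] open 9.4 grip 39.3
turn [-0.    -0.     0.002] then shift [-0.015  0.003  1.207]
[[350.43173614 211.44285711]
 [349.91307371 197.92719166]]
```

View pics/t2.png

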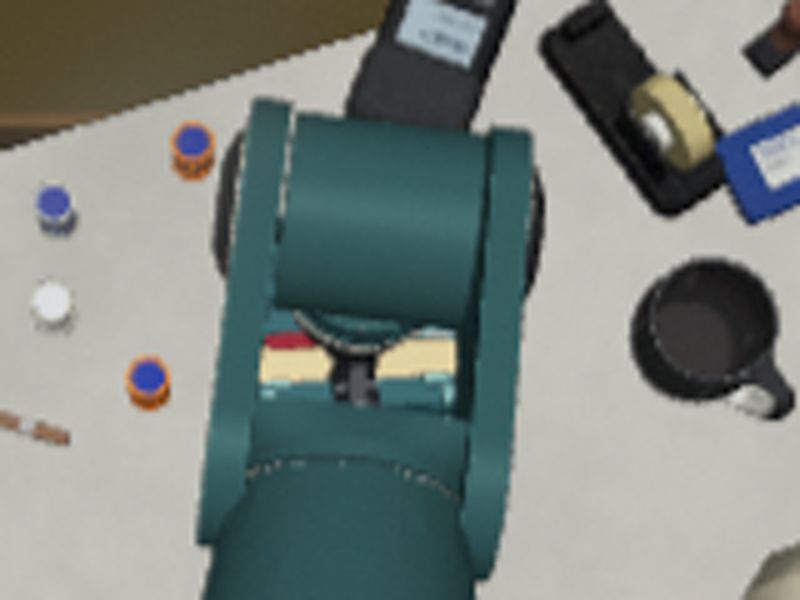

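The gripper is over the long cradle with the red handle in the fingers, shifted by parallax at (58–63 px right, row 208). Lowering and releasing.

```bash
python3 -m crank '[[0,0,0.3,0,0,0,0],[0,0,0.3,0,0,0,0],[0,0,0.2,0,0,0,0],[0,0,0.15,0,0,0,0],[0,0,0.12,0,0,0,0],[0,0,0.1,0,0,0,0],[0,0,0.02,0,0,0,0],[0,0,0,0,0,0,0]]'

```

```text
time_s: 8.22
eef_pos: [538.0, -50.5, 9.0]
tcp_rot: [3.141, 0.0, 1.601]
wrist_force: [-0.3, -0.6, 0.1]
opening: 9.6
gripper_force: 39.3
```

```bash
python3 -m crank '[[0,0,0.02,0,0,0,0],[0,0,0,0,0,0,16],[0,0,0,0,0,0,22],[0,0,0,0,0,0,22],[0,0,-0.1,0,0,0,22],[0,0,-0.4,0,0,0,22],[0,0,-0.6,0,0,0,22],[0,0,-0.6,0,0,0,30],[0,0,-0.2,0,0,0.1,40],[0,0,0,0,0,0.18,40],[0,0,0,0,0,0.17,40],[0,0,0,0,0,0,40]]'
python3 -c "
from h import *
plan([498,151,30],1.245)"
```

```text
time_s: 9.72
eef_pos: [538.1, -50.5, 104.2]
tcp_rot: [3.14, -0.0, 1.248]
wrist_force: [-0.5, -0.3, -0.2]
opening: 39.6
gripper_force: 0.0
t 9.72 pos [538.1 -50.5 104.2] rot [ 3.14  -0.     1.248] F [-0.5 -0.3 -0.2] open 39.6 grip 0.0
turn [ 0.002 -0.     0.004] then shift [ 3.562 -2.05   1.484]
```

```bash
python3 -m crank '[[0.3,-0.17,0,0,0,0,40],[0.5,-0.29,0,0,0,0,40],[0.6,-0.345,0,0,0,0,40],[0.6,-0.345,0,0,0,0,40],[0.6,-0.345,0,0,0,0,40],[0.6,-0.345,0.2,0,0,0,40],[0.362,-0.21,0.4,0,0,0,40],[0,0,0.5,0,0,0,40],[0,0,0.38,0,0,0,40],[0,0,0.35,0,0,0,40],[0,0,0.19,0,0,0,40],[0,0,0,0,0,0,40],[0,0,0,0,0,0,0],[0,0,0,0,0,0,0],[0,0,0,0,0,0,0],[0,0,0,0,0,0,0],[0,0,0,0,0,0,0]]' 40
```

```text
time_s: 11.85
eef_pos: [497.8, 151.0, 2.6]
tcp_rot: [3.141, -0.001, 1.247]
wrist_force: [-0.6, -1.7, 6.8]
opening: 8.0
gripper_force: 41.6
```

```bash
python3 -m crank '[[0,0,-0.2,0,0,0,0],[0,0,-0.5,0,0,0,0],[0,0,-0.6,0,0,0,0],[0,0,-0.6,0,0,0,0],[0,0,0,0,0,-0.16,0],[0,0,0,0,0,-0.16,0],[0,0,0,0,0,-0.13,0],[0,0,0,0,0,0,0]]'
python3 -c "
from h import *
plan([582,-59,9],1.6)
d=snap('top','t3.png',(260,140,420,260),5)"
```

```text
time_s: 12.85
eef_pos: [497.4, 151.0, 97.4]
tcp_rot: [3.141, -0.0, 1.6]
wrist_force: [-0.4, 1.2, 0.2]
opening: 7.5
gripper_force: 40.8
t 12.85 pos [497.4 151.   97.4] rot [ 3.141 -0.     1.6  ] F [-0.4  1.2  0.2] open 7.5 grip 40.8
turn [ 0.001 -0.    -0.   ] then shift [-4.247  1.57   1.768]
```

View pics/t3.png

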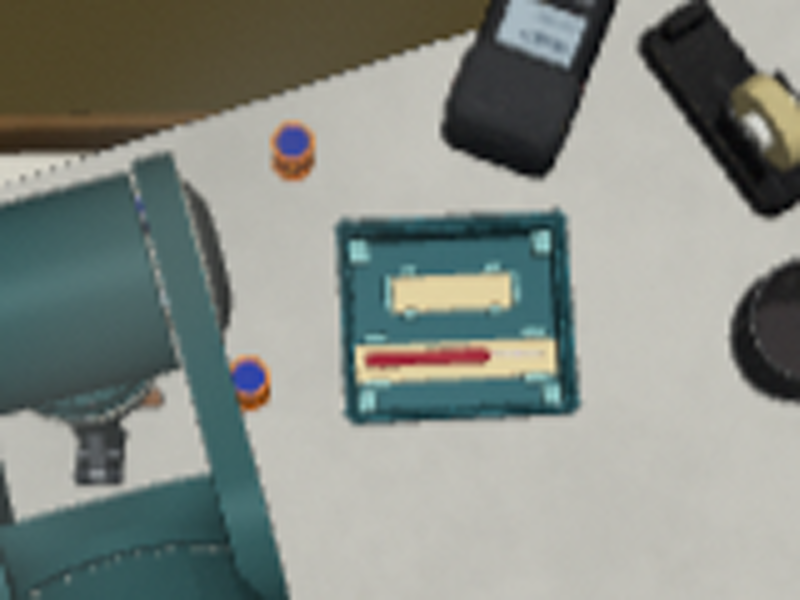

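The ripper lies along the long cradle at crop (365–550, 355). Next, the clip goes to the short cradle at (452,294).

```bash
python3 -m crank '[[-0.3,0.11,0,0,0,0,0],[-0.6,0.222,0,0,0,0,0],[-0.6,0.222,0,0,0,0,0],[-0.6,0.222,0,0,0,0,0],[-0.6,0.222,0,0,0,0,0],[-0.6,0.222,0,0,0,0,0],[-0.6,0.222,0,0,0,0,0],[-0.347,0.128,0.2,0,0,0,0],[0,0,0.5,0,0,0,0],[0,0,0.4,0,0,0,0],[0,0,0.25,0,0,0,0],[0,0,0.2,0,0,0,0],[0,0,0.12,0,0,0,0],[0,0,0.1,0,0,0,0],[0,0,0,0,0,0,0]]'
```

```text
time_s: 14.78
eef_pos: [582.1, -58.9, 8.2]
tcp_rot: [-3.142, 0.0, 1.601]
wrist_force: [0.7, -0.0, 1.1]
opening: 7.5
gripper_force: 40.8
```

```bash
python3 -m crank '[[0,0,0.03,0,0,0,0],[0,0,0,0,0,0,14],[0,0,0,0,0,0,20],[0,0,0,0,0,0,20],[0,0,-0.1,0,0,0,20],[0,0,-0.4,0,0,0,20],[0,0,-0.6,0,0,0,20],[0,0,-0.7,0,0,0,30],[0,0,-0.4,0,0,0.185,40],[0,0,0,0,0,0.185,50],[0,0,0,0,0,0.185,60],[0,0,0,0,0,0.185,60],[0,0,0,0,0,0.185,60],[0,0,0,0,0,0.185,60],[0,0,0,0,0,0.185,60],[0,0,0,0,0,0.185,60],[0,0,0,0,0,0,60]]'
python3 -c "
from h import *
plan([440.7,349,70],.438)"
```

```text
time_s: 16.9
eef_pos: [582.3, -59.0, 118.2]
tcp_rot: [3.141, -0.001, 0.439]
wrist_force: [-0.8, -0.1, 0.0]
opening: 60.5
gripper_force: 0.0
t 16.9 pos [582.3 -59.  118.2] rot [ 3.141e+00 -1.000e-03  4.390e-01] F [-0.8 -0.1  0. ] open 60.5 grip 0.0
turn [ 0.001 -0.001  0.001] then shift [ 0.896 -8.59   0.965]
```

```bash
python3 -m crank '[[0.03,-0.29,0,0,0,0,50],[0.05,-0.5,0,0,0,0,50],[0.07,-0.65,0,0,0,0,50],[0.07,-0.65,0,0,0,0,50],[0.07,-0.65,0,0,0,0,50],[0.07,-0.65,0,0,0,0,50],[0.07,-0.65,0,0,0,0,50],[0.07,-0.65,0,0,0,0,50],[0.07,-0.65,0,0,0,0,50],[0.07,-0.65,0,0,0,0,50],[0.07,-0.65,0,0,0,0,50],[0.07,-0.65,0,0,0,0,50],[0.07,-0.65,0,0,0,0,50],[0.066,-0.6,0.2,0,0,0,50],[0.05,-0.05,0.3,0,0,0,50],[0,0,0,0,0,0,50],[0,0,0,0,0,0,50]]'
python3 -c "
from h import *
plan([440.7,349,29],.438)
d=snap('top','t4.png',(200,150,400,300),4)
d=snap('scene','s4.png',(200,120,400,320),3);print(proj(d,[[440.7,349,55]]))
"
```

```text
time_s: 19.02
eef_pos: [443.8, 349.9, 92.2]
tcp_rot: [3.141, -0.0, 0.438]
wrist_force: [0.1, -0.0, -0.1]
opening: 50.5
gripper_force: 0.0
t 19.02 pos [443.8 349.9  92.2] rot [ 3.141 -0.     0.438] F [ 0.1 -0.  -0.1] open 50.5 grip 0.0
turn [ 0. -0.  0.] then shift [-0.064 -0.01   1.263]
[[255.51379243 303.57786746]]
```

View pics/t4.png

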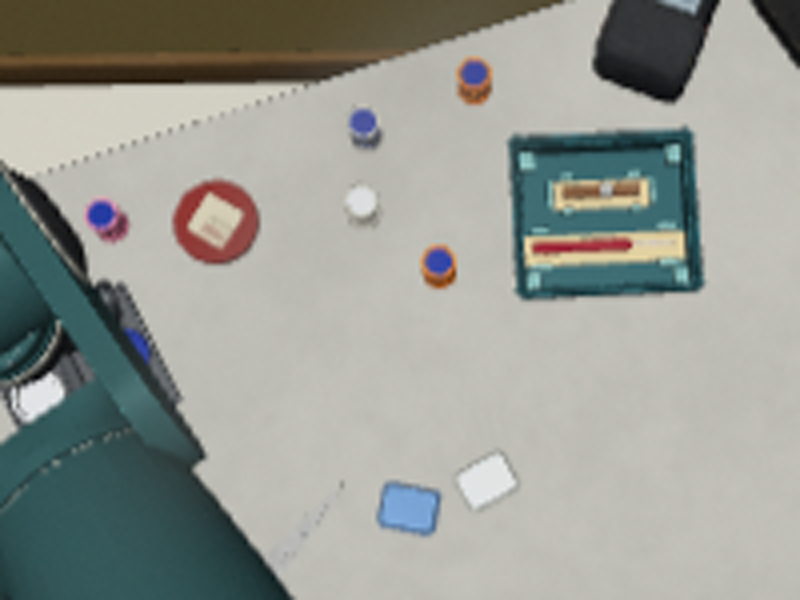

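View pics/s4.png

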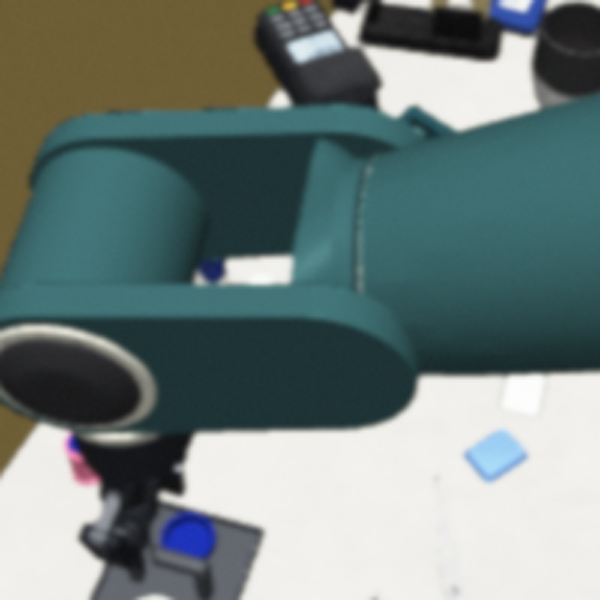

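Both tools lie in their cradles: clip at crop (600,190), ripper at (600,245). The tray's handle is under the gripper, where I expected it. Descending and gripping the handle.

```bash
python3 -m crank '[[-0.064,-0.01,0.2,0,0,0,50],[0,0,0.4,0,0,0,50],[0,0,0.4,0,0,0,50],[0,0,0.26,0,0,0,50],[0,0,0,0,0,0,50],[0,0,0,0,0,0,0],[0,0,0,0,0,0,0],[0,0,0,0,0,0,0],[0,0,0,0,0,0,0],[0,0,0,0,0,0,0],[0,0,0,0,0,0,0]]' 70
python3 -m crank '[[0,0,-0.1,0,0,0,0],[0,0,-0.3,0,0,0,0],[0,0,-0.5,0,0,0,0],[0,0,-0.6,0,0,0,0],[0,0,-0.3,0,0,0,0],[0,0,0,0,0,0,0]]'
```

```text
time_s: 20.5
eef_pos: [440.9, 349.8, 29.7]
tcp_rot: [-3.141, -0.001, 0.438]
wrist_force: [-0.7, -0.3, 5.5]
opening: 10.7
gripper_force: 70.4
time_s: 21.25
eef_pos: [440.8, 349.8, 119.9]
tcp_rot: [-3.141, -0.002, 0.438]
wrist_force: [-0.6, 0.1, -2.5]
opening: 10.8
gripper_force: 69.4
```

```bash
python3 - <<'E'
from h import *
d=snapshot("top");hsv=cv2.cvtColor(d["pixels"],cv2.COLOR_RGB2HSV)
b=(318,172,386,236)
def cl(m):
    k=np.zeros_like(m);k[b[1]:b[3],b[0]:b[2]]=m[b[1]:b[3],b[0]:b[2]];return k
m=cl(cv2.inRange(hsv,(80,70,20),(105,255,255)))
v,u=np.nonzero(m);w=world(d,np.c_[u,v],39)[:,:2].astype(np.float32)
print(cv2.minAreaRect(w))
# felt rectangles incl. tools: hull of felt
f=cl(cv2.inRange(hsv,(10,50,130),(30,255,255)))
n,l,st,c=cv2.connectedComponentsWithStats(f)
for i in range(1,n):
    if st[i,4]>20:
        v,u=np.nonzero(l==i);print(st[i,4],cv2.minAreaRect(world(d,np.c_[u,v],4.5)[:,:2].astype(np.float32)))
plan([560,-59,120],.03)
E
```

```text
((571.8025512695312, -58.91852569580078), (154.032470703125, 142.6247100830078), 2.1649861335754395)
117 ((581.77099609375, -59.318424224853516), (70.39143371582031, 19.599872589111328), 89.24203491210938)
183 ((538.0726318359375, -59.80423355102539), (21.296207427978516, 124.76913452148438), 1.7791544198989868)
t 21.3 pos [440.5 349.5 118.6] rot [ 3.142 -0.     0.438] F [ 0.5 -0.  -3.2] open 10.8 grip 69.4
turn [-0.   -0.    0.52] then shift [ 2.145  8.238 -0.028]
```

```bash
python3 -m crank '[[0,0,0,0,0,0.1,0],[0,0,0,0,0,0.16,0],[0,0,0,0,0,0.16,0],[0,0,0,0,0,0.096,0],[0.06,0.24,0,0,0,0,0],[0.13,0.5,0,0,0,0,0],[0.15,0.58,0,0,0,0,0],[0.15,0.58,0,0,0,0,0],[0.15,0.58,0,0,0,0,0],[0.15,0.58,0,0,0,0,0],[0.15,0.58,0,0,0,0,0],[0.15,0.58,0,0,0,0,0],[0.15,0.58,0,0,0,0,0],[0.15,0.58,0,0,0,0,0],[0.15,0.58,0,0,0,0,0],[0.15,0.58,0,0,0,0,0],[0.15,0.58,0,0,0,0,0],[0.15,0.58,0,0,0,0,0],[0.15,0.54,0,0,0,0,0],[0,0,0,0,0,0,0]]'
python3 -c "
from h import *
plan([560,-59.5,60],.033)
d=snap('top','t5.png',(290,140,410,230),6)
d=snap('scene','s5.png',(250,80,410,240),4)
"
```

```text
time_s: 23.8
eef_pos: [560.7, -60.6, 117.9]
tcp_rot: [3.142, 0.001, 0.033]
wrist_force: [-0.3, -0.2, -2.6]
opening: 11.1
gripper_force: 69.4
t 23.8 pos [560.7 -60.6 117.9] rot [3.142e+00 1.000e-03 3.300e-02] F [-0.3 -0.2 -2.6] open 11.1 grip 69.4
turn [ 0.     0.002 -0.   ] then shift [-0.013 -0.023  1.158]
```

View pics/s5.png

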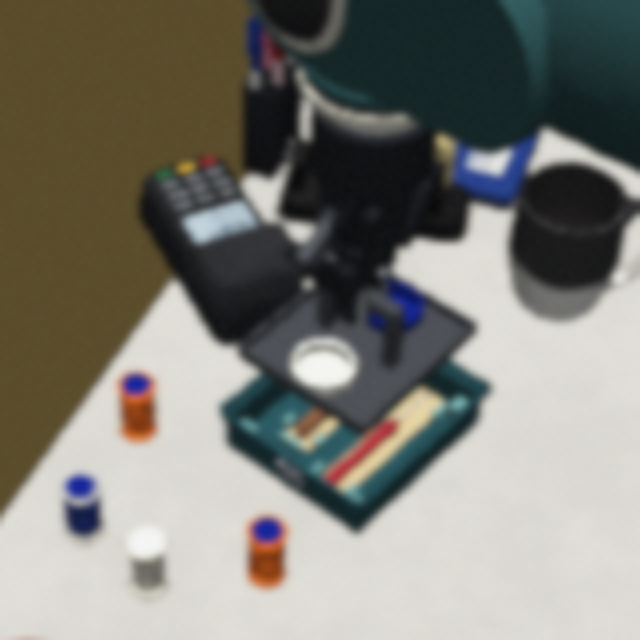

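The tray is level over the box. Crop corners: left (240,352), front (362,428), right (475,327). I'll compare these with where they should project.

```bash
python3 - <<'E'
from h import *
d=snapshot("scene")
y=.033;Rz=np.array([[np.cos(y),-np.sin(y)],[np.sin(y),np.cos(y)]])
f=lambda L:(np.array(L)+.5)/4-.5+[250,80]
for zt in(100,):
    c=np.array([[53,61],[-53,61],[-53,-61]])@Rz.T+[560.7,-60.6]
    print((proj(d,np.c_[c,[zt]*3])-[250,80]).round(1)*4)
w=world(d,f([[240,352],[362,428],[475,327]]),100)[:,:2];print(w.round(1),"centre",((w[0]+w[2])/2).round(1))
# rim of box: left, front, right corners outer top
w=world(d,f([[223,411],[357,529],[492,390]]),39)[:,:2];print(w.round(1),((w[0]+w[2])/2).round(1))
E
```

```text
[[237.6 339.6]
 [363.6 421.6]
 [480.4 317.6]]
[[ 604.4    8.8]
 [ 504.4    3.1]
 [ 508.5 -114.4]] centre [556.5 -52.8]
[[ 614.6   14.6]
 [ 482.8   27.6]
 [ 495.1 -126.4]] [554.9 -55.9]
```

View pics/t5.png

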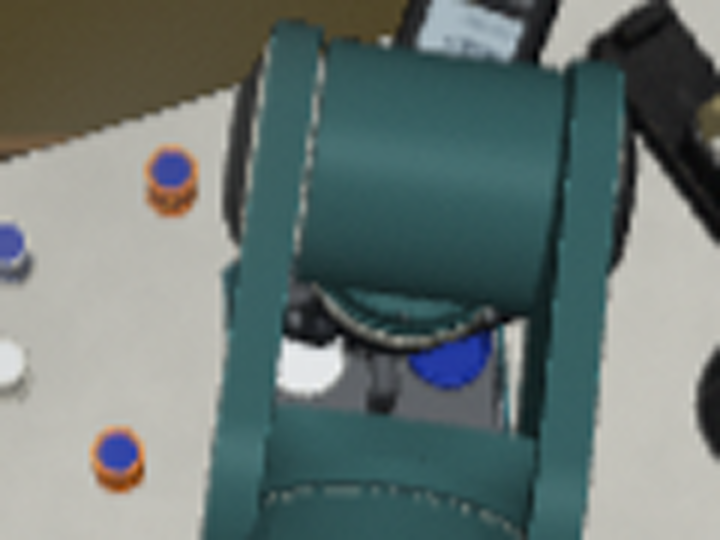

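```bash
python3 -m crank '[[-0.013,-0.023,0.2,0,0,0,0],[0,0,0.3,0,0,0,0],[0,0,0.25,0,0,0,0],[0,0,0.15,0,0,0,0],[0,0,0,0,0,0,0],[0,0,0,0,0,0,0]]'
python3 - <<'E'
from h import *
plan([560,-59.5,49],.033)
snap('scene','s6.png',(270,110,390,230),5)
E
```

```text
time_s: 24.7
eef_pos: [560.6, -57.6, 74.2]
tcp_rot: [3.141, -0.001, 0.033]
wrist_force: [0.2, 0.6, -1.8]
opening: 10.5
gripper_force: 69.4
t 24.7 pos [560.6 -57.6  74.2] rot [ 3.141e+00 -1.000e-03  3.300e-02] F [ 0.2  0.6 -1.8] open 10.5 grip 69.4
turn [ 0.    -0.001 -0.   ] then shift [-0.012  0.037  0.504]
```

View pics/s6.png

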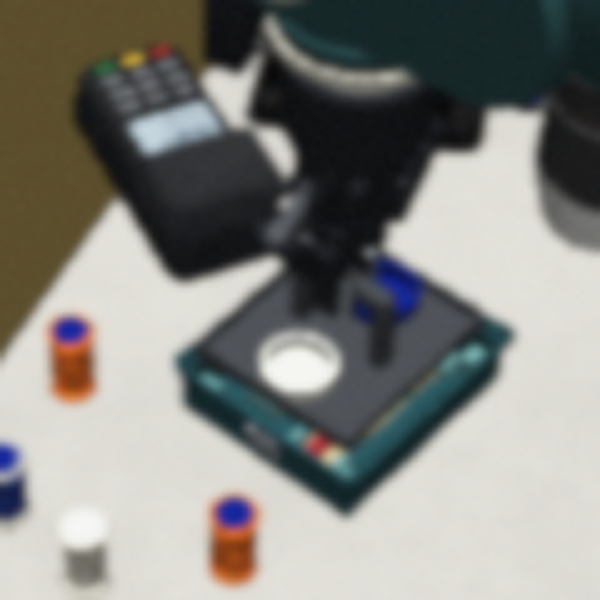

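```bash
python3 - <<'E'
from h import *
d=snapshot("scene")
f=lambda L:(np.array(L)+.5)/5-.5+[270,110]
w=world(d,f([[195,353],[348,447],[485,320]]),56.5)[:,:2];print("tray",w.round(1),((w[0]+w[2])/2).round(1))
w=world(d,f([[178,362],[347,497],[513,335]]),39)[:,:2];print("box",w.round(1),((w[0]+w[2])/2).round(1))
y=.033;Rz=np.array([[np.cos(y),-np.sin(y)],[np.sin(y),np.cos(y)]])
im=cv2.imread("pics/s6.png")
def draw(c,hx,hy,z,col):
    p=np.array([[hx,hy],[-hx,hy],[-hx,-hy],[hx,-hy]])@Rz.T+c
    q=((proj(d,np.c_[p,[z]*4])-[270,110]+.5)*5-.5).astype(int);cv2.polylines(im,[q],True,col,1)
draw([560,-59.5],70,71,39,(0,255,255))
draw([560.5,-58.5],53,61,56.5,(0,0,255))
cv2.imwrite("pics/s6b.png",im[200:560,130:560])
E
```

```text
tray [[ 603.    14.1]
 [ 501.5    6.4]
 [ 506.4 -111.4]] [554.7 -48.6]
box [[ 615.9   13.9]
 [ 488.7   20.4]
 [ 497.2 -127.1]] [556.5 -56.6]
```

View pics/s6b.png

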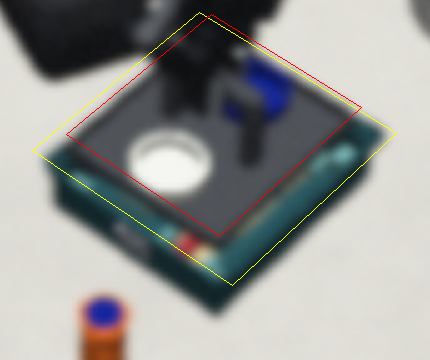

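```bash
python3 -m crank '[[0,0.05,0,0,0,0,0],[0,0,0.1,0,0,0,0],[0,0,0.1,0,0,0,0],[0,0,0,0,0,0,0],[0,0,0,0,0,0,0]]'
python3 -m crank '[[0,0,0.08,0,0,0,0],[0,0,0,0,0,0,0],[0,0,0,0,0,0,0]]'
python3 -m crank '[[0,0,0.06,0,0,0,0],[0,0,0,0,0,0,0],[0,0,0,0,0,0,0]]'
```

```text
time_s: 25.42
eef_pos: [560.4, -60.1, 63.8]
tcp_rot: [3.142, 0.0, 0.033]
wrist_force: [-1.0, -0.4, -1.5]
opening: 10.8
gripper_force: 69.4
time_s: 25.8
eef_pos: [560.4, -60.1, 59.8]
tcp_rot: [-3.142, 0.0, 0.033]
wrist_force: [-0.5, -0.2, -2.0]
opening: 10.8
gripper_force: 69.4
time_s: 26.18
eef_pos: [560.4, -60.1, 56.8]
tcp_rot: [-3.142, 0.0, 0.033]
wrist_force: [-0.2, 0.3, -1.5]
opening: 10.5
gripper_force: 69.4
```

Underside is about 27, inside the rim without side force; continuing.

```bash
python3 -m crank '[[0,0,0.06,0,0,0,0],[0,0,0.04,0,0,0,0],[0,0,0,0,0,0,0]]'
python3 -m crank '[[0,0,0.03,0,0,0,0],[0,0,0,0,0,0,0],[0,0,0,0,0,0,0]]'
python3 -m crank '[[0,0,0.02,0,0,0,0],[0,0,0,0,0,0,0],[0,0,0,0,0,0,0]]'
```

```text
time_s: 26.55
eef_pos: [560.3, -60.1, 51.5]
tcp_rot: [-3.142, 0.0, 0.033]
wrist_force: [-0.2, 1.0, -2.2]
opening: 10.7
gripper_force: 69.4
time_s: 26.92
eef_pos: [560.4, -60.1, 50.3]
tcp_rot: [3.142, -0.0, 0.033]
wrist_force: [-0.1, -0.4, -2.2]
opening: 10.6
gripper_force: 69.4
time_s: 27.3
eef_pos: [560.4, -60.1, 49.3]
tcp_rot: [3.142, 0.0, 0.033]
wrist_force: [-0.6, 0.3, -1.9]
opening: 10.6
gripper_force: 69.4
```

```bash
python3 -m crank '[[0,0,0.02,0,0,0,0],[0,0,0,0,0,0,0],[0,0,0,0,0,0,0]]'
python3 -m crank '[[0,0,0.02,0,0,0,0],[0,0,0,0,0,0,0],[0,0,0,0,0,0,0]]'
```

```text
time_s: 27.68
eef_pos: [560.5, -60.1, 48.6]
tcp_rot: [3.142, -0.0, 0.033]
wrist_force: [-3.5, 0.7, 5.7]
opening: 10.4
gripper_force: 70.3
time_s: 28.05
eef_pos: [560.6, -60.1, 48.6]
tcp_rot: [3.141, -0.0, 0.033]
wrist_force: [-10.5, 0.9, 17.5]
opening: 10.6
gripper_force: 72.2
```

```bash
python3 -m crank '[[0,0,-0.04,0,0,0,0],[0,0,0,0,0,0,20],[0,0,0,0,0,0,40],[0,0,0,0,0,0,40],[0,0,-0.2,0,0,0,40],[0,0,-0.5,0,0,0,40],[0,0,-0.6,0,0,0,40],[0,0,-0.2,0,0,-0.18,40],[0,0,0,0,0,-0.18,45],[0,0,0,0,0,-0.18,45],[0,0,0,0,0,-0.18,45],[0,0,0,0,0,-0.18,45],[0,0,0,0,0,-0.18,45],[0,0,0,0,0,-0.18,45],[0,0,0,0,0,-0.18,45],[0,0,0,0,0,-0.18,45],[0,0,0,0,0,-0.18,45],[0,0,0,0,0,-0.18,45],[0,0,0,0,0,0,45]]'
python3 -c "
from h import *
plan([568.2,129.8,80],1.6)
plan([633,128.2,80],1.6)"
```

```text
time_s: 30.42
eef_pos: [560.5, -60.1, 124.9]
tcp_rot: [3.141, 0.0, 1.587]
wrist_force: [-0.0, 0.4, 0.4]
opening: 45.2
gripper_force: 0.0
t 30.43 pos [560.5 -60.1 124.9] rot [3.141 0.    1.587] F [-0.   0.4  0.4] open 45.2 grip 0.0
turn [ 0.001  0.    -0.016] then shift [3.792 0.265 0.899]
t 30.43 pos [560.5 -60.1 124.9] rot [3.141 0.    1.587] F [-0.   0.4  0.4] open 45.2 grip 0.0
turn [ 0.001  0.    -0.016] then shift [3.722 1.559 0.899]
```

```bash
python3 -m crank '[[0.3,0.02,0,0,0,-0.016,45],[0.6,0.042,0,0,0,0,45],[0.6,0.042,0,0,0,0,45],[0.6,0.042,0,0,0,0,45],[0.6,0.042,0,0,0,0,45],[0.6,0.042,0.2,0,0,0,45],[0.492,0.037,0.3,0,0,0,45],[0,0,0.2,0,0,0,45],[0,0,0,0,0,0,45]]'
python3 -c "
from h import *
plan([568.2,129.8,22],1.6)
d=snap('top','t7.png',(260,150,400,250),5)
b=(cv2.cvtColor(d['pixels'],cv2.COLOR_RGB2HSV))
m=cv2.inRange(b,(110,120,60),(128,255,255));m[:,:325]=0;m[:,385:]=0;m[:180]=0;m[230:]=0
v,u=np.nonzero(m);print('blue ring',world(d,[[u.mean(),v.mean()]],28).round(1),len(u))
"
```

```text
time_s: 31.55
eef_pos: [567.8, 129.8, 88.6]
tcp_rot: [-3.14, 0.0, 1.6]
wrist_force: [-0.3, 0.5, -0.5]
opening: 45.2
gripper_force: 0.0
t 31.55 pos [567.8 129.8  88.6] rot [-3.14  0.    1.6 ] F [-0.3  0.5 -0.5] open 45.2 grip 0.0
turn [-0.002  0.     0.   ] then shift [-1.000e-03  8.000e-03  1.333e+00]
blue ring [[562.5 -95.2  28. ]] 137
```

View pics/t7.png

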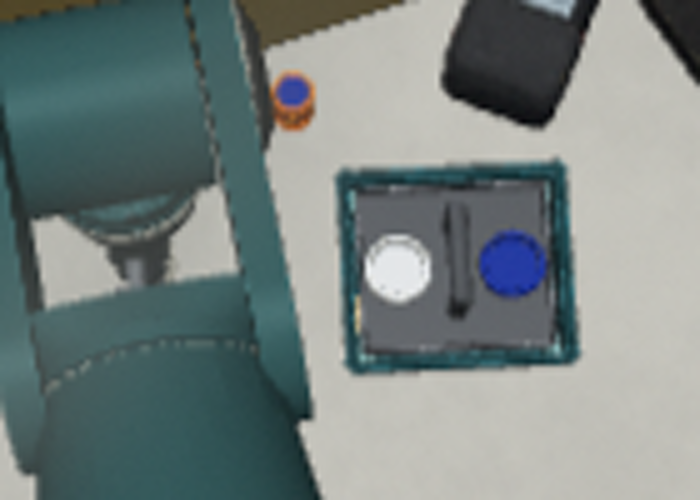

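The tray is seated level in the box, with the white ring at crop (398,268) and the blue ring at (513,264). Gripping the white spool.

```bash
python3 -m crank '[[0,0.008,0.3,0,0,0,45],[0,0,0.4,0,0,0,45],[0,0,0.35,0,0,0,45],[0,0,0.28,0,0,0,45],[0,0,0,0,0,0,45],[0,0,0,0,0,0,20],[0,0,0,0,0,0,20],[0,0,0,0,0,0,20],[0,0,0,0,0,0,20],[0,0,0,0,0,0,20]]' 30
python3 -m crank '[[0,0,-0.2,0,0,0,20],[0,0,-0.5,0,0,0,20],[0,0,-0.6,0,0,0,20],[0,0,-0.4,0,0,0,20],[0,0,-0.2,0,0,0,20],[0,0,0,0,0,0,20]]'
python3 -c "
from h import *
d=snapshot('top');print(world(d,[[339.2,203.2],[362.2,202.4]],28).round(1))
plan([560,-23.5,46],1.6)"
```

```text
time_s: 32.85
eef_pos: [569.1, 129.9, 23.5]
tcp_rot: [3.14, -0.0, 1.601]
wrist_force: [0.5, 0.6, 6.2]
opening: 23.4
gripper_force: 29.5
time_s: 33.6
eef_pos: [568.8, 129.9, 117.9]
tcp_rot: [3.141, -0.0, 1.601]
wrist_force: [-0.3, 0.7, -1.1]
opening: 23.2
gripper_force: 29.5
[[560.3 -23.5  28. ]
 [561.9 -95.5  28. ]]
t 33.65 pos [568.5 129.8 117.2] rot [-3.141  0.     1.601] F [ 0.4  0.5 -0.6] open 23.1 grip 29.5
turn [-0.001  0.     0.001] then shift [-3.06  -0.259  1.423]
```

```bash
python3 -m crank '[[-0.3,-0.025,0,0,0,0,20],[-0.5,-0.042,0,0,0,0,20],[-0.6,-0.051,0,0,0,0,20],[-0.6,-0.051,0,0,0,0,20],[-0.6,-0.051,0,0,0,0,20],[-0.46,-0.039,0.2,0,0,0,20],[0,0,0.3,0,0,0,20],[0,0,0.2,0,0,0,20],[0,0,0,0,0,0,20],[0,0,0,0,0,0,20]]'
python3 -c "
from h import *
plan([560.3,-23.5,46],1.6)
d=snap('scene','s8.png',(260,90,400,230),4)
print((proj(d,[[559.9,-23.5,62],[559.9,-23.5,103],[560.3,-23.5,23],[561.9,-95.5,23]])-[260,90])*4)"
```

```text
time_s: 34.9
eef_pos: [560.5, -23.0, 83.1]
tcp_rot: [3.141, 0.0, 1.601]
wrist_force: [-0.3, -0.3, 0.6]
opening: 23.2
gripper_force: 29.5
t 34.9 pos [560.5 -23.   83.1] rot [3.141 0.    1.601] F [-0.3 -0.3  0.6] open 23.2 grip 29.5
turn [0.    0.    0.002] then shift [-0.01  -0.004  0.742]
[[280.73250324 358.24792479]
 [283.10628849 315.79742544]
 [278.15322331 396.24087423]
 [345.46025717 338.43758836]]
```

View pics/s8.png

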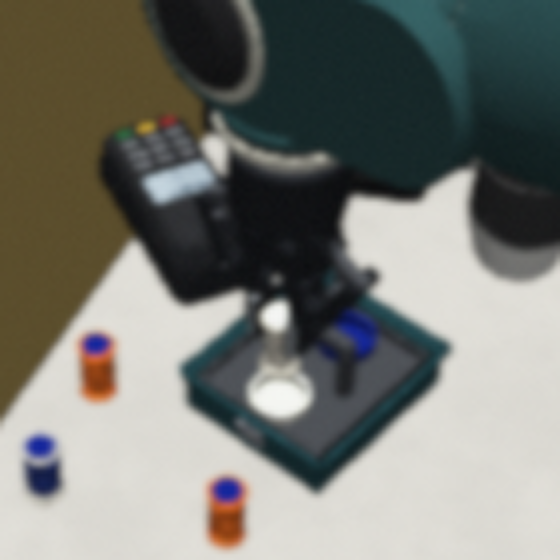

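```bash
python3 -m crank '[[-0.01,0,0.2,0,0,0,20],[0,0,0.2,0,0,0,20],[0,0,0.16,0,0,0,20],[0,0,0.1,0,0,0,20],[0,0,0,0,0,0,20],[0,0,0,0,0,0,20]]'
python3 -m crank '[[0,0,0.05,0,0,0,20],[0,0,0,0,0,0,20],[0,0,0,0,0,0,20]]'
python3 -m crank '[[0,0,0.02,0,0,0,20],[0,0,0,0,0,0,20],[0,0,0,0,0,0,20]]'
```

```text
time_s: 35.7
eef_pos: [560.5, -24.0, 50.1]
tcp_rot: [3.141, 0.0, 1.601]
wrist_force: [0.2, 0.6, 0.0]
opening: 23.9
gripper_force: 29.5
time_s: 36.08
eef_pos: [560.3, -24.0, 47.4]
tcp_rot: [3.142, -0.0, 1.601]
wrist_force: [-0.6, 0.0, -0.5]
opening: 23.3
gripper_force: 29.5
time_s: 36.45
eef_pos: [560.4, -24.0, 46.5]
tcp_rot: [3.141, 0.0, 1.601]
wrist_force: [-0.1, -0.7, 2.3]
opening: 23.4
gripper_force: 29.6
```

Contact at the expected height: release, retreat and go to the blue spool.

```bash
python3 -m crank '[[0,0,0,0,0,0,30],[0,0,0,0,0,0,40],[0,0,0,0,0,0,45],[0,0,0,0,0,0,45],[0,0,-0.3,0,0,0,45],[0,0,-0.6,0,0,0,45],[0,0,-0.6,0,0,0,45],[0,0,0,0,0,0,45]]'
python3 -c "
from h import *
plan([633,128.5,22],1.6)"
```

```text
time_s: 37.45
eef_pos: [561.5, -24.1, 125.0]
tcp_rot: [3.137, 0.001, 1.601]
wrist_force: [-0.4, -0.9, -0.6]
opening: 44.9
gripper_force: 0.0
t 37.45 pos [561.5 -24.1 125. ] rot [3.137e+00 1.000e-03 1.601e+00] F [-0.4 -0.9 -0.6] open 44.9 grip 0.0
turn [0.006 0.001 0.001] then shift [3.009 1.518 2.059]
```

```bash
python3 -m crank '[[0.3,0.15,0,0,0,0,45],[0.5,0.25,0,0,0,0,45],[0.6,0.3,0,0,0,0,45],[0.6,0.3,0,0,0,0,45],[0.6,0.3,0,0,0,0,45],[0.41,0.225,0.1,0,0,0,45],[0,0,0.4,0,0,0,45],[0,0,0.5,0,0,0,45],[0,0,0.4,0,0,0,45],[0,0,0.35,0,0,0,45],[0,0,0.28,0,0,0,45],[0,0,0,0,0,0,45],[0,0,0,0,0,0,20],[0,0,0,0,0,0,20],[0,0,0,0,0,0,20],[0,0,0,0,0,0,20],[0,0,0,0,0,0,20]]' 30
python3 -m crank '[[0,0,-0.2,0,0,0,20],[0,0,-0.5,0,0,0,20],[0,0,-0.6,0,0,0,20],[0,0,-0.5,0,0,0,20],[0,0,-0.4,0,0,0,20],[0,0,0,0,0,0,20]]'
python3 -c "
from h import *
plan([561.9,-95.5,46.5],1.6)"
```

```text
time_s: 39.58
eef_pos: [632.5, 128.8, 20.6]
tcp_rot: [3.14, -0.0, 1.601]
wrist_force: [0.3, -0.8, 6.6]
opening: 23.1
gripper_force: 29.5
time_s: 40.33
eef_pos: [632.6, 128.8, 131.4]
tcp_rot: [3.139, -0.0, 1.601]
wrist_force: [0.6, -0.7, -0.8]
opening: 23.5
gripper_force: 29.4
t 40.33 pos [632.6 128.8 131.4] rot [ 3.139 -0.     1.601] F [ 0.6 -0.7 -0.8] open 23.5 grip 29.4
turn [ 0.003 -0.     0.001] then shift [-4.444 -1.544  1.699]
```

```bash
python3 -m crank '[[-0.3,-0.104,0,0,0,0,20],[-0.5,-0.174,0,0,0,0,20],[-0.6,-0.208,0,0,0,0,20],[-0.6,-0.208,0,0,0,0,20],[-0.6,-0.208,0,0,0,0,20],[-0.6,-0.208,0,0,0,0,20],[-0.6,-0.208,0,0,0,0,20],[-0.644,-0.226,0,0,0,0,20],[0,0,0.3,0,0,0,20],[0,0,0.4,0,0,0,20],[0,0,0.3,0,0,0,20],[0,0,0,0,0,0,20],[0,0,0,0,0,0,20]]'
python3 -c "
from h import *
plan([561.9,-95.5,43.6],1.6)
d=snap('scene','s9.png',(260,90,400,230),4)"
```

```text
time_s: 41.95
eef_pos: [561.8, -95.3, 80.1]
tcp_rot: [3.141, 0.0, 1.601]
wrist_force: [0.2, 0.2, 0.7]
opening: 23.2
gripper_force: 29.4
t 41.95 pos [561.8 -95.3  80.1] rot [3.141 0.    1.601] F [0.2 0.2 0.7] open 23.2 grip 29.4
turn [0.    0.    0.002] then shift [-0.003  0.002  0.73 ]
```

View pics/s9.png

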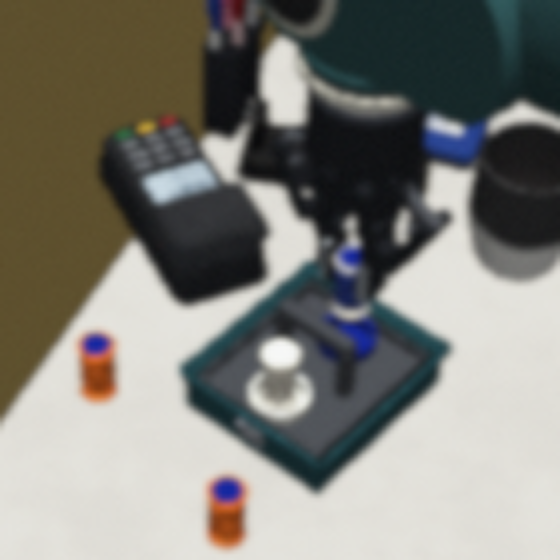

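The white spool stands in its ring at crop (280,375), and the blue one hangs upright over the blue ring at (350,340). Lowering.

```bash
python3 -m crank '[[0,0,0.2,0,0,0,20],[0,0,0.2,0,0,0,20],[0,0,0.15,0,0,0,20],[0,0,0.1,0,0,0,20],[0,0,0,0,0,0,20],[0,0,0,0,0,0,20]]'
python3 -m crank '[[0,0,0.05,0,0,0,20],[0,0,0,0,0,0,20],[0,0,0,0,0,0,20]]'
python3 -m crank '[[0,0,0.02,0,0,0,20],[0,0,0,0,0,0,20],[0,0,0,0,0,0,20]]'
```

```text
time_s: 42.75
eef_pos: [561.6, -95.7, 47.5]
tcp_rot: [3.141, 0.0, 1.601]
wrist_force: [0.5, -1.1, 0.9]
opening: 23.4
gripper_force: 29.4
time_s: 43.12
eef_pos: [561.5, -95.7, 44.9]
tcp_rot: [3.142, 0.0, 1.601]
wrist_force: [-0.7, 0.8, -0.7]
opening: 23.4
gripper_force: 29.4
time_s: 43.5
eef_pos: [561.5, -95.7, 43.8]
tcp_rot: [3.142, 0.0, 1.601]
wrist_force: [1.2, -0.2, -0.4]
opening: 23.1
gripper_force: 29.4
```

```bash
python3 -m crank '[[0,0,0.02,0,0,0,20],[0,0,0,0,0,0,20],[0,0,0,0,0,0,28],[0,0,0,0,0,0,35],[0,0,0,0,0,0,45],[0,0,0,0,0,0,45],[0,0,-0.3,0,0,0,45],[0,0,-0.6,0,0,0,45],[0,0,-0.6,0,0,0,45],[0,0,-0.6,0,0,0,45],[0.6,0,0,0,0,0,45],[0.8,0,0,0,0,0,45],[0.8,0,0,0,0,0,45],[0.8,0,0,0,0,0,45],[0.8,0,0,0,0,0,45],[0.8,0,0,0,0,0,45],[0,0,0,0,0,0,45],[0,0,0,0,0,0,45]]'
python3 - <<'E'
from h import *
d=snapshot('top');e=snapshot('scene')
a=cv2.resize(d["pixels"][170:240,310:390,::-1],None,fx=5,fy=5,interpolation=2);b=cv2.resize(e["pixels"][120:230,290:380,::-1],(286,350),interpolation=2)
cv2.imwrite("pics/fin.png",np.hstack([a,b]))
print(proj(d,[[560.3,-23.5,69],[561.9,-95.5,69]]))
E
```

```text
time_s: 45.75
eef_pos: [554.7, 134.0, 148.5]
tcp_rot: [3.141, 0.0, 1.601]
wrist_force: [0.5, 0.1, -0.5]
opening: 44.8
gripper_force: 0.0
[[339.73300059 200.40288486]
 [363.34809762 199.58431552]]
```

View pics/fin.png

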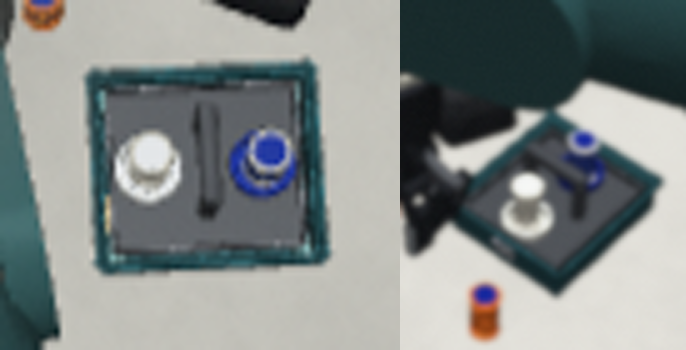

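Both spools stand in their rings: the tops project to about (340,200) and (364,200), against (339.7,200.4) and (363.3,199.6) predicted. The arm is clear, so I'm handing in.

```bash
python3 -c "
from bench import finish_job
print(finish_job())"
```

```text
the job is handed in; nothing more can be done
None
```

I packed the kit and handed it in at about 46 s; the hand-in returned no verdict. The ripper and clip are in their cradles, the tray is seated over them, the blue and white spools stand in their rings, and I never touched the mug.

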